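# Clear the offcut trap

## Task

The dust extractor's offcut trap needs emptying: turn its three captive thumbscrews counter-clockwise, one after another, until each reaches its stop, then lift the cover plate free and lay it flat, grip upwards, in the middle of the black rubber mat. Take every offcut out of the trap's compartments and put it in the wooden scrap tray, leaving the thumbscrews loosened and the other things on the bench where they are.

Things in the scene. Friction and masses are not known exactly. Their poses are not given: they have to be found in the camera images.
- trap: Dust extractor's offcut trap, fixed: grey open box, outside 200 (x) x 280 (y) x 45 high, floor 6, inside 184 x 180; end walls (-y, +y) 50 thick, with the thumbscrews; side walls 8. A ledge 24 wide all round inside and two crossed ribs 4 thick, all 12 above the floor, leave four compartments, 66 x 64, each with at most one offcut. Hose stub 18 long at +x. Origin: centre of the underside.
- screw_a (a joint): Turn of this thumbscrew in rad, growing counter-clockwise seen from above, 0 (tight) to 2.4 (loosened, at its stop). Only near 2.4 does the wing lie in line with the slot, so that the cover can pass up over it. Takes about 0.06 N m of friction and stays where it is left.
- screw_a_grip (a point): Centre of the wing of a captive steel wing thumbscrew: upright wing 40 long (point x), 10 thick, 24 high, on an 8 mm shaft rising from the trap's end wall through a slot in the cover; it spans 56 to 80 above the bench (fitted cover's top: 53). At x -50, y -115 of the trap. At joint value 2.4 the point's x axis is parallel to the trap's.
- screw_b (a joint): Turn of this thumbscrew in rad, growing counter-clockwise seen from above, 0 (tight) to 2.4 (loosened, at its stop). Only near 2.4 does the wing lie in line with the slot, so that the cover can pass up over it. Takes about 0.06 N m of friction and stays where it is left.
- screw_b_grip (a point): Centre of the wing of a captive steel wing thumbscrew: upright wing 40 long (point x), 10 thick, 24 high, on an 8 mm shaft rising from the trap's end wall through a slot in the cover; it spans 56 to 80 above the bench (fitted cover's top: 53). At x +50, y -115 of the trap. At joint value 2.4 the point's x axis is parallel to the trap's.
- screw_c (a joint): Turn of this thumbscrew in rad, growing counter-clockwise seen from above, 0 (tight) to 2.4 (loosened, at its stop). Only near 2.4 does the wing lie in line with the slot, so that the cover can pass up over it. Takes about 0.06 N m of friction and stays where it is left.
- screw_c_grip (a point): Centre of the wing of a captive steel wing thumbscrew: upright wing 40 long (point x), 10 thick, 24 high, on an 8 mm shaft rising from the trap's end wall through a slot in the cover; it spans 56 to 80 above the bench (fitted cover's top: 53). At x 0, y +115 of the trap. At joint value 2.4 the point's x axis is parallel to the trap's.
- cover: Loose plywood cover plate, 200 (x) x 280 (y) x 8 thick, about 350 g, fitted on the trap's rim, axes along the trap's, underside 45 above the bench. Three slots 48 (x) x 20 (y) let the wings through. A dark wooden grip bar, 14 wide (x), 80 long (y), stands on its centre, 8 to 36 above the underside. Origin: centre of the underside.
- offcut_a: Wooden offcut, pale wood: block 34 (x) x 24 (y) x 34 high, about 25 g; origin: centre of its underside. May be absent (None).
- offcut_a_mid (a point): Centre of the same offcut (axes as the body).
- offcut_b: Wooden offcut, pale wood: block 30 (x) x 26 (y) x 32 high, about 25 g; origin: centre of its underside. May be absent (None).
- offcut_b_mid (a point): Centre of the same offcut (axes as the body).
- offcut_c: Wooden offcut, pale wood: dowel stub, 28 in diameter, 34 high (axis z), about 25 g; origin: centre of its underside. May be absent (None).
- offcut_c_mid (a point): Centre of the same offcut (axes as the body).
- offcut_d: Wooden offcut, pale wood: block 38 (x) x 22 (y) x 32 high, about 25 g; origin: centre of its underside. May be absent (None).
- offcut_d_mid (a point): Centre of the same offcut (axes as the body).
- mat: Black rubber mat fixed on the bench, 240 x 240 x 4 thick. Origin: centre of its underside.
- scrap: Scrap tray, an open wooden box fixed on the bench, outside 180 (x) x 160 (y) x 45 high, walls 6, floor about 6. Origin: centre of its underside.
- gouge: Bystander: loose carving gouge, 120 mm wooden handle (22 wide, 20 high) to -x and 90 mm steel blade to +x; origin between them, underside.
- wax: Bystander: round metal wax tin, 60 in diameter, 50 high; origin: centre of its underside.
- rule: Bystander: try square lying flat, wooden stock 22 x 100 x 16, steel blade 130 long to +x; origin: underside of the stock.
Things that resemble listed ones, but are neither listed nor needed, are in the scene too. Leave any blue look-alike of the scrap alone.

How it is judged:
On the way, in this order (a step that is already met when the one before it is completed fails the run):
1. all three thumbscrews are loosened, with the cover still on the trap (value of joint each of screw_a, screw_b, screw_c above 2.2 rad and z of cover in the frame of trap below 0.06 m and horizontal distance between cover and trap below 0.02 m), for 0.2 s.
2. the cover plate is lifted clear of the thumbscrews (z of cover in the frame of trap above 0.085 m), for 0.1 s.
At the end, for the whole second after the job is handed in: Cover flat, right way up on the mat, centres within 50 mm (underside below 12 mm, tilt under 0.06 rad); every offcut present at rest in the scrap tray (centre inside the walls, below 45 mm); all thumbscrews still above 2.0 rad (horizontal distance between cover and mat below 0.05 m and height (world z) of cover below 0.012 m and angle between cover's own z axis and vertical below 0.06 rad and linear speed of each of cover, offcut_a, offcut_b, offcut_c, offcut_d below 0.03 m/s and value of joint each of screw_a, screw_b, screw_c above 2 rad and x of offcut_a_mid in the frame of scrap between -0.084 and 0.084 m and y of offcut_a_mid in the frame of scrap between -0.074 and 0.074 m and z of each of offcut_a_mid, offcut_b_mid, offcut_c_mid, offcut_d_mid in the frame of scrap below 0.045 m and x of offcut_b_mid in the frame of scrap between -0.084 and 0.084 m and y of offcut_b_mid in the frame of scrap between -0.074 and 0.074 m and x of offcut_c_mid in the frame of scrap between -0.084 and 0.084 m and y of offcut_c_mid in the frame of scrap between -0.074 and 0.074 m and x of offcut_d_mid in the frame of scrap between -0.084 and 0.084 m and y of offcut_d_mid in the frame of scrap between -0.074 and 0.074 m); the robot touches nothing.
It fails at once if a bystander (gouge, wax tin, try square) is pushed more than 40 mm from its place (distance of any of gouge, wax, rule from where it was at the start of the episode above 0.04 m).
Of offcut_a, offcut_b, offcut_c, offcut_d only 2 to 4 are there at a start; the rules pass over those that are not, and their reading is None.
At some moment in a run one of offcut_a, offcut_b, offcut_c, offcut_d may be knocked a few centimetres aside while the robot is not near it.
It also fails if it takes over 208 s, if anything falls off the work surface, if the arm or the gripper's body presses on something with over 40 N, if the wrist force passes 120 N, or if a joint passes its speed limit or range.

## Robot

A 6-joint arm with a two-finger parallel gripper is mounted at the origin on the work surface. World frame = base frame: x ahead of the robot, y to its left, z up, the work surface at z = 0. Lengths are in m, angles in rad, forces in N, time in s.
With the tool pointing down it reaches from about 0.3 to 0.875 m from the base axis. Payload 6.4 kg.
Tool frame: the origin (TCP) lies midway between the tips of the shut fingers; the grasp point (between the pads) lies 19 mm behind it; z points along the fingers, y is the line along which they close (so a half turn about z gives the same grasp; the last joint's range is limited). The gripper opens to 85 mm and grips with 20 to 120 N. Pads are 22 mm wide; open, the fingers measure 114 mm over their backs; the gripper's body (76 mm by 85 mm) begins 54 mm behind the grasp point. The pads swing forward as they close: fully open they stand 13 mm farther back than shut.
Start: joints at [0.952, 0.181, 1.607, -0, 1.354, -0.206], TCP at [0.231, 0.527, 0.231] pointing down, gripper open.
Joint ranges: [-2.99, 2.99], [-0.89, 2.07], [0.3, 2.58], [-1.14, 4.28], [0, 2.63], [-3.12, 3.12]. Speed limits (rad/s): [2.57, 2.57, 3.01, 3.14, 3.14, 3.14].

## Interface

Orientations are given as a unit quaternion [w, x, y, z].
In Python, from bench import ctrl gives the robot as it stands.
- The arm moves only by the tool drive_tool, never from a script. Its argument "plan" is a list that holds one entry, the list of rows, each a list of 4 numbers: the shift along the tool's x, y, z scaled (see below), then the turn about the tool's z scaled (see below). In form: [[[x, y, z, roll], ...]]. A call has 1 to 12 rows; each row is the pose to reach, as a shift and turn from the pose commanded when the call began, along the tool's axes at that moment, turning the shorter way round; what a row does not reach only later rows make up. The controller multiplies each number of a shift by 400 mm and each number of a turn by 180 degrees. A row lasts 1/12 s, in which the tool goes at most 41.7 mm and 7.16 degrees, less where a joint would pass 70% of its speed; a pose out of reach is approached as far as the arm can. A call with a number of a shift or a turn outside -1 to 1 is refused whole. A call with a gripper value outside its range is refused whole. "jaw" is the closure, from 0 (fully open) to 1 (shut), set as the call begins (left out, the last holds). The fingers move at their own pace and stop on an object; the grip force is fixed at half the most. Time passes only in rows, so rows that repeat a pose let the fingers close. It gives the time, the measured TCP pose, the force, the opening and the grip force at its end, in the units of the state.
- ctrl.get_obs(): the state, without advancing time (a new reading comes with each control period).
- ctrl.camera(name): name is "scene" or "side" or "wrist"; returns (picture, depth): 420x560x3 uint8, red, green, blue; 420x560 float32, m along the optical axis (not along the pixel's ray), 0 where there is no reading.
- ctrl.camera_info(name): a dict with "camera_matrix" (3x3 intrinsics, pixels), "R" (3x3) and "t" (3): a world point X has camera coordinates R X + t; the wrist camera has in their place "T_tool_cam" (4x4, takes a point from camera to tool coordinates, whose origin is the TCP and whose axes are the flange's). Camera axes: x right, y down, z forward; pixel columns grow to the right and rows downward; lengths in m; the calibration is good to about 2 mm. A picture is of the moment at which its call begins: read the wrist's pose just before it. camera_info takes no time and is no camera call.
- ctrl.hand_in(): hands the job in; it is judged then, once.
The state is a dict: "time_s": time; "q": joint angles; "dq": joint speeds; "joint_efforts": joint torques, N m; "eef_pos": TCP position; "eef_rot": TCP orientation; "wrist_force": force on the tool from outside, world axes, zero at the start; "torque": the same for the moment, N m; "opening": opening from 0.0 (shut) to 1.0 (fully open); "grasp_force": force on a finger pad.
Only numpy, scipy, OpenCV 4.12 (cv2) and the standard library are available. Lean on these libraries where they do the work, as an engineer would, in place of code of your own. Each camera call takes 0.05 s, during which the arm holds its last target. There are 200 camera calls.

## Working session

There is one attempt and no reset: what is moved stays moved. The work goes in short steps, Python scripts to look and compute and a tool call to move; the robot and the scene stay as the last step left them, time stands still between calls to the robot, and variables do not carry over. Pictures are saved under pics/ and viewed, at most 14 in all, crops included, and the job is handed in when it is done.

Besides the shell and the picture viewer there is one more tool, called as name(argument=value, ...) on one line, values as JSON. drive_tool: Moves the arm, as the interface text tells. Its arguments: {"type":"object","properties":{"plan":{"type":"array"},"jaw":{"type":"number"}},"required":["plan"]}

```bash
ls; mkdir -p pics
python3 - <<'E'
from bench import ctrl
import cv2,numpy as np
o=ctrl.get_obs();print({k:np.round(v,3).tolist() for k,v in o.items()})
for n in ['scene','side']:
    im,d=ctrl.camera(n);cv2.imwrite(f'pics/{n}0.png',im[:,:,::-1]);np.save(f'pics/{n}0.npy',d)
    print(n,ctrl.camera_info(n))
print(ctrl.camera_info('wrist'))
E
```

```text
pics
{'time_s': 0.0, 'q': [0.952, 0.182, 1.608, 0.0, 1.354, -0.206], 'dq': [0.001, -0.001, -0.0, 0.001, 0.0, 0.002], 'joint_efforts': [0.0, -44.488, -35.134, -0.0, 0.009, -0.0], 'eef_pos': [0.23, 0.526, 0.23], 'eef_rot': [-0.0, 0.205, 0.979, -0.001], 'wrist_force': [0.149, -0.285, -0.176], 'torque': [0.022, -0.0, 0.006], 'grasp_force': 0.0, 'opening': 0.999}
scene {'camera_matrix': array([[431.74916758,   0.        , 279.90979257],
       [  0.        , 431.74916758, 209.21894951],
       [  0.        ,   0.        ,   1.        ]]), 'R': array([[ 0.83841632,  0.54476672, -0.01694997],
       [ 0.36356901, -0.58217404, -0.7272489 ],
       [-0.40604883,  0.60357486, -0.68616451]]), 't': array([-0.4317184 , -0.12525334,  1.42912822])}
side {'camera_matrix': array([[439.94925877,   0.        , 272.47031739],
       [  0.        , 439.94925877, 209.69119192],
       [  0.        ,   0.        ,   1.        ]]), 'R': array([[ 0.96620716, -0.25733295,  0.01494916],
       [-0.14785332, -0.60078316, -0.78562013],
       [ 0.21114715,  0.75686151, -0.61852853]]), 't': array([-0.49267645,  0.12819448,  1.03719488])}
{'camera_matrix': array([[363.63262243,   0.        , 276.58196031],
       [  0.        , 363.63262243, 211.17698904],
       [  0.        ,   0.        ,   1.        ]]), 'T_tool_cam': array([[ 9.47278859e-05, -9.56667777e-01, -2.91181654e-01,
         7.51623124e-02],
       [ 9.99999653e-01,  3.31509546e-04, -7.63841555e-04,
         8.42769736e-05],
       [ 8.27272101e-04, -2.91181481e-01,  9.56667477e-01,
        -1.42123456e-01],
       [ 0.00000000e+00,  0.00000000e+00,  0.00000000e+00,
         1.00000000e+00]])}
```

View pics/scene0.png

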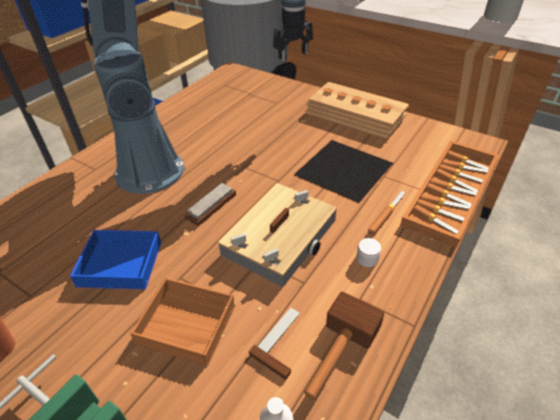

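View pics/side0.png

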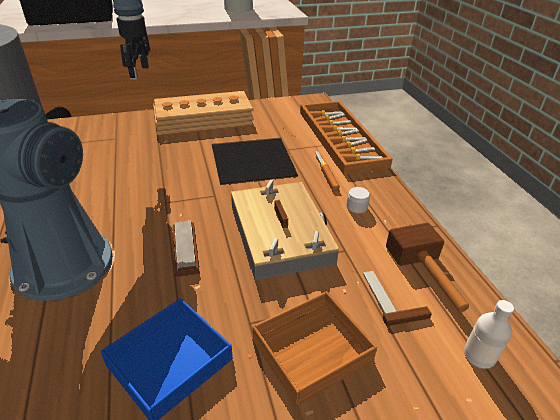

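The pictures show the trap at about scene (278,232), mat at (344,168), brown scrap tray at (185,320), with the blue look-alike at (118,258). The gouge is at (385,213), the wax tin at (369,252) and the square at (275,345). Next I'll measure these in a fused point cloud.

```bash
cat > h.py <<'E'
import cv2,numpy as np
from bench import ctrl
from scipy.spatial.transform import Rotation as Rn
def world(d,info,Twc=None):
    K=info['camera_matrix'];v,u=np.mgrid[:d.shape[0],:d.shape[1]]
    P=np.stack([(u-K[0,2])/K[0,0]*d,(v-K[1,2])/K[1,1]*d,d],-1)
    if Twc is None: P=(P-info['t'])@info['R']
    else: P=P@Twc[:3,:3].T+Twc[:3,3]
    P[d<=0]=np.nan
    return P
def tool():
    o=ctrl.get_obs();T=np.eye(4);q=o['eef_rot'];T[:3,:3]=Rn.from_quat([q[1],q[2],q[3],q[0]]).as_matrix();T[:3,3]=o['eef_pos'];return T
def wrist(name=None):
    T=tool();im,d=ctrl.camera('wrist');i=ctrl.camera_info('wrist')
    if name: cv2.imwrite(f'pics/{name}.png',im[:,:,::-1])
    return im,d,world(d,i,T@i['T_tool_cam'])
def rect(p):
    (c,s,a)=cv2.minAreaRect((p*1000).astype(np.float32)); return np.round(c,1),np.round(s,1),round(a,2)
def to(x,y,z,yaw=None):
    """shift row (scaled) to reach world x,y,z with tool-x heading yaw (rad)"""
    T=tool();s=T[:3,:3].T@(np.array([x,y,z])-T[:3,3])/0.4
    y0=np.arctan2(T[1,0],T[0,0]);dy=0 if yaw is None else (yaw-y0+np.pi)%(2*np.pi)-np.pi
    print('row',np.round(s,4).tolist(),round(-dy/np.pi,4),'yaw now',round(y0,3)) # tool z down
E
python3 - <<'E'
from h import *
A=[];
for n in ['scene','side']:
    P=world(np.load(f'pics/{n}0.npy'),ctrl.camera_info(n));im=cv2.imread(f'pics/{n}0.png')
    def reg(name,cent,r,lo,hi,f=None):
        c=P[cent[1],cent[0]];m=(np.hypot(*(P[...,:2]-c[:2]).transpose(2,0,1))<r)&(P[...,2]>lo)&(P[...,2]<hi)
        if f is not None:m&=f
        m=cv2.morphologyEx(m.astype(np.uint8),cv2.MORPH_OPEN,np.ones((2,2)))>0
        p=P[m];print(n,name,np.round(c*1000),len(p),*rect(p[:,:2]),'z',np.round(np.median(p[:,2])*1000,1))
    if n=='scene': px=dict(t=(268,238),m=(344,168),s=(190,323),g=(380,217),w=(369,244),r=(270,362))
    else: px=dict(t=(262,223),m=(254,160),s=(312,345),g=(330,172),w=(358,195),r=(405,318))
    reg('trap',px['t'],.2,.047,.058)
    reg('mat',px['m'],.19,-.003,.010,im.max(2)<45)
    reg('scrap',px['s'],.14,.036,.05)
    reg('gouge',px['g'],.13,.006,.03)
    reg('wax',px['w'],.06,.03,.06)
    reg('rule',px['r'],.12,.008,.03)
    reg('wings',px['t'],.2,.062,.1)
E
```

```text
scene trap [532. -82.  56.] 4816 [529.7 -24. ] [277.8 198.1] 88.83 z nan
scene mat [540. 346.   6.] 0 [0. 0.] [0. 0.] 0.0 z nan
scene scrap [ 502. -363.    7.] 1073 [ 491.9 -356.2] [177.6 185.5] 15.86 z nan
scene gouge [737. 179.  23.] 718 [758.7 224.7] [159.7 162.3] 32.8 z nan
scene wax [761.  44.  50.] 409 [773.6  52.7] [97.3 50.3] 70.27 z nan
scene rule [ 716. -347.   18.] 709 [ 734.  -351.7] [ 80.9 181.6] 55.03 z nan
scene wings [532. -82.  56.] 532 [542.5   9.5] [341.6 119.7] 84.77 z nan
side trap [475. -28.  53.] 5284 [5.269e+02 3.000e-01] [363.4 190.3] 70.92 z nan
side mat [539. 338.   5.] 1110 [532.9 340.1] [232.5 234.4] 85.33 z nan
side scrap [ 494. -360.    6.] 1459 [ 501.6 -351.1] [222.9 162.6] 21.48 z nan
side gouge [743. 198.  17.] 653 [759.4 231.6] [174.5 168.1] 31.42 z nan
side wax [755.  28.  50.] 325 [787.3  47. ] [117.1  53.3] 26.5 z 48.2
side rule [ 699. -352.   16.] 735 [ 705. -329.] [257.1 106.7] 7.09 z 15.0
side wings [475. -28.  53.] 453 [570.8  15.9] [377.2 116.4] 74.12 z nan
  return _methods._mean(a, axis=axis, dtype=dtype,
  ret = ret.dtype.type(ret / rcount)
```

Run:
```python
from h import *
to(.57,0.02,.36,.74)
```

```text
row [-1.2855, -0.8192, -0.3229] 0.633 yaw now 2.729
```

drive_tool(plan=[[[-0.64, -0.41, -0.32, 0.32], [-0.64, -0.41, -0.32, 0.32], [-0.64, -0.41, -0.32, 0.32], [-0.64, -0.41, -0.32, 0.32], [-0.64, -0.41, -0.32, 0.32], [-0.64, -0.41, -0.32, 0.32], [-0.64, -0.41, -0.32, 0.32], [-0.64, -0.41, -0.32, 0.32], [-0.64, -0.41, -0.32, 0.32]]])

```text
time_s: 0.85
eef_pos: [0.4034, 0.2696, 0.3623]
eef_rot: [0.002, 0.656, 0.755, 0.002]
wrist_force: [0.9, 0.1, 0.5]
opening: 0.996
grasp_force: 0.0
```

Run:
```python
from h import *
print(tool()[:3,3])
to(.57,0.02,.36,.74)
```

```text
[0.4033933  0.26960019 0.36227026]
row [-0.6762, 0.325, 0.0084] 0.3092 yaw now 1.711
```

drive_tool(plan=[[[-0.67, 0.325, 0.01, 0.31], [-0.67, 0.325, 0.01, 0.31], [-0.67, 0.325, 0.01, 0.31], [-0.67, 0.325, 0.01, 0.31], [-0.67, 0.325, 0.01, 0.31], [-0.67, 0.325, 0.01, 0.31], [-0.67, 0.325, 0.01, 0.31], [-0.67, 0.325, 0.01, 0.31], [-0.67, 0.325, 0.01, 0.31], [-0.67, 0.325, 0.01, 0.31]]])

```text
time_s: 1.68
eef_pos: [0.5683, 0.0289, 0.3543]
eef_rot: [-0.001, 0.93, 0.367, -0.001]
wrist_force: [-0.5, -0.6, 0.2]
opening: 0.997
grasp_force: 0.0
```

Run:
```python
from h import *
print(tool()[:3,3],ctrl.get_obs()['q'])
im,d,P=wrist('w1');np.save('pics/w1.npy',P)
z=P[...,2]
m=(z>.047)&(z<.058)&(np.hypot(P[...,0]-.53,P[...,1]+.024)<.2)
m=cv2.morphologyEx(m.astype(np.uint8),cv2.MORPH_OPEN,np.ones((4,4)))>0
print('trap',*rect(P[m][:,:2]),np.median(z[m]))
for c in [(.48,-.139),(.58,-.139),(.53,.091),(.53,-.024)]:
    m=(z>.066)&(z<.09)&(np.hypot(P[...,0]-c[0],P[...,1]-c[1])<.05)
    p=P[m]
    if len(p):print(c,len(p),*rect(p[:,:2]),np.round(p.max(0)*1000)[2])
```

```text
[0.56826869 0.02890416 0.35433137] [-1.58028961e-01  9.45456776e-02  1.45861243e+00  5.44470271e-04
  1.59049530e+00  6.60480758e-01]
trap [nan nan] [nan  0.] nan nan
(0.48, -0.139) 240 [ 475.6 -133.6] [40.1 10. ] 57.08 82.0
(0.58, -0.139) 299 [ 575.3 -133.8] [40.3 10.3] 63.2 82.0
(0.53, 0.091) 365 [524.8  95.5] [39.8 10. ] 56.61 82.0
(0.53, -0.024) 867 [525.1 -19. ] [79.4 14.3] 89.97 83.0
```

View pics/w1.png

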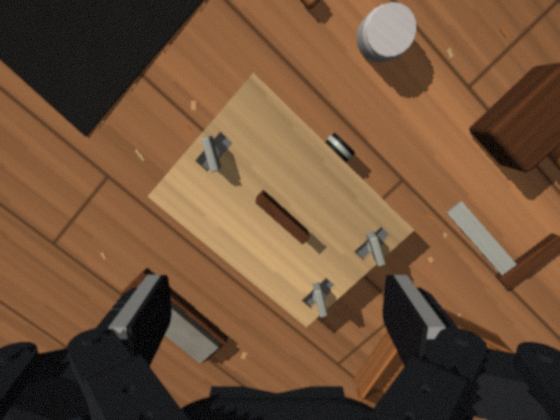

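The wrist view shows wings a (318,298), b (375,248) and c (210,153), the grip at (282,216), and the mat at top left. I'll re-measure now that the arm has settled.

Run:
```python
from h import *
im,d,P=wrist();z=P[...,2]
print(tool()[:3,3])
for c in [(.48,-.139),(.58,-.139),(.53,.091),(.53,-.024)]:
    m=(z>.066)&(z<.09)&(np.hypot(P[...,0]-c[0],P[...,1]-c[1])<.05)
    p=P[m];print('w',c,len(p),*rect(p[:,:2]))
for n in ['scene','side']:
  P=world(np.load(f'pics/{n}0.npy'),ctrl.camera_info(n));z=P[...,2]
  for c in [(.48,-.139),(.58,-.139),(.53,.091),(.53,-.024)]:
    m=(z>.070)&(z<.09)&(np.hypot(P[...,0]-c[0],P[...,1]-c[1])<.05)
    p=P[m];print(n,c,len(p),*rect(p[:,:2]))
to(.476,-.134,.14,np.radians(57))
```

```text
[0.56796983 0.03007088 0.35510917]
w (0.48, -0.139) 241 [ 475.3 -134.4] [41.2  9.8] 57.39
w (0.58, -0.139) 295 [ 575.1 -134. ] [40.7 10.2] 63.03
w (0.53, 0.091) 364 [524.8  95.5] [39.9 10.5] 56.65
w (0.53, -0.024) 870 [525.  -19.3] [14.4 80. ] 0.06
scene (0.48, -0.139) 80 [ 476.1 -136.5] [39.1 13.7] 56.93
scene (0.58, -0.139) 86 [ 577.1 -136.8] [38.6 10.7] 62.17
scene (0.53, 0.091) 67 [524.9  92.9] [39.  15.8] 63.04
scene (0.53, -0.024) 162 [527.2 -22.4] [15.7 82.6] 0.68
side (0.48, -0.139) 76 [ 475.5 -132.9] [42.5 10.6] 57.7
side (0.58, -0.139) 65 [ 574.5 -134.9] [40.2  9.8] 62.94
side (0.53, 0.091) 53 [524.4  95.2] [38.7 11.8] 57.16
side (0.53, -0.024) 155 [524.8 -19.8] [15.2 79.8] 0.59
row [-0.4484, 0.142, 0.5377] -0.0766 yaw now 0.754
```

drive_tool(plan=[[[-0.448, 0.142, 0.538, -0.076], [-0.448, 0.142, 0.538, -0.076], [-0.448, 0.142, 0.538, -0.076], [-0.448, 0.142, 0.538, -0.076], [-0.448, 0.142, 0.538, -0.076], [-0.448, 0.142, 0.538, -0.076], [-0.448, 0.142, 0.538, -0.076], [-0.448, 0.142, 0.538, -0.076], [-0.448, 0.142, 0.64, -0.076], [-0.448, 0.142, 0.7, -0.076], [-0.448, 0.142, 0.742, -0.076], [-0.448, 0.142, 0.742, -0.076]]])

```text
time_s: 2.78
eef_pos: [0.4742, -0.1322, 0.056]
eef_rot: [-0.002, 0.88, 0.476, -0.001]
wrist_force: [-0.6, 1.1, -0.7]
opening: 1.003
grasp_force: 0.0
```

Run:
```python
from h import *
o=ctrl.get_obs();print(o['eef_pos'],o['wrist_force'],o['q'])
to(.475,-.134,.058,np.radians(57.3))
```

```text
[ 0.47423334 -0.13221534  0.05602683] [-0.60586906  1.08634604 -0.74384004] [-5.13709475e-01  2.44104663e-01  1.93365621e+00  3.56119220e-04
  9.69309728e-01  6.50633288e-02]
row [-0.0027, 0.004, -0.005] -0.0026 yaw now 0.992
```

drive_tool(plan=[[[-0.0025, 0.004, -0.005, -0.0026], [-0.0025, 0.004, -0.005, -0.0026], [-0.0025, 0.004, -0.005, -0.0026], [-0.0025, 0.004, -0.005, -0.0026], [-0.0025, 0.004, -0.005, -0.0026], [-0.0025, 0.004, -0.005, -0.0026], [-0.0025, 0.004, -0.005, -0.0026], [-0.0025, 0.004, -0.005, -0.0026]]], jaw=1)

```text
time_s: 3.45
eef_pos: [0.4758, -0.1359, 0.0613]
eef_rot: [-0.001, 0.878, 0.478, -0.001]
wrist_force: [-7.9, 3.6, 13.1]
opening: 0.103
grasp_force: 59.7
```

Run:
```python
from h import *
o=ctrl.get_obs();print(o['eef_pos'],o['wrist_force'],o['torque'],o['opening'],o['grasp_force'])
to(.475,-.134,.058,np.pi)
```

```text
[ 0.47583302 -0.13586966  0.06127805] [-7.91651428  3.60937271 13.14856942] [0.74961553 1.26338889 0.05734001] 0.10324804092700895 59.74132776260376
row [0.0028, -0.0043, 0.0082] -0.6827 yaw now 0.997
```

drive_tool(plan=[[[0, 0, -0.008, 0], [0, 0, -0.008, -0.04], [0, 0, -0.008, -0.08], [0, 0, -0.008, -0.12], [0, 0, -0.008, -0.16], [0, 0, -0.008, -0.2], [0, 0, -0.008, -0.24], [0, 0, -0.008, -0.28], [0, 0, -0.008, -0.32], [0, 0, -0.008, -0.36], [0, 0, -0.008, -0.38], [0, 0, -0.008, -0.38]]])

```text
time_s: 4.45
eef_pos: [0.4771, -0.1357, 0.0616]
eef_rot: [0.0, 0.457, 0.89, 0.001]
wrist_force: [10.1, 0.7, -22.6]
opening: 0.099
grasp_force: 61.5
```

Run:
```python
from h import *
o=ctrl.get_obs();print(o['eef_pos'],o['wrist_force'],o['torque'],o['opening'],o['grasp_force'])
to(.475,-.134,.06,np.pi)
```

```text
[ 0.47706525 -0.13574278  0.06157471] [ 10.13823027   0.70854831 -22.57162222] [ 0.13735206 -1.85961624  0.07235451] 0.09893206275476585 61.475783586502075
row [0.0065, -0.0017, 0.0039] -0.3018 yaw now 2.193
```

drive_tool(plan=[[[0, 0, 0.005, -0.04], [0, 0, 0.005, -0.08], [0, 0, 0.005, -0.12], [0, 0, 0.005, -0.16], [0, 0, 0.005, -0.2], [0, 0, 0.005, -0.24], [0, 0, 0.005, -0.28], [0, 0, 0.005, -0.302], [0, 0, 0.005, -0.302], [0, 0, 0.005, -0.302]]])

```text
time_s: 5.28
eef_pos: [0.4777, -0.1347, 0.0614]
eef_rot: [0.001, 0.001, 1.0, 0.002]
wrist_force: [6.3, 8.5, -3.6]
opening: 0.098
grasp_force: 64.2
```

Run:
```python
from h import *
o=ctrl.get_obs();print(o['eef_pos'],o['wrist_force'],o['torque'],o['opening'],o['grasp_force'],o['q'])
to(.475,-.134,.06,np.pi)
```

```text
[ 0.47766379 -0.13471186  0.06141521] [ 6.30325945  8.48809453 -3.57458811] [ 1.54489214 -1.00126635  0.02662201] 0.097544296408213 64.18986439704895 [-0.51703726  0.23829076  1.92675575  0.00457567  0.97669394 -2.08756291]
row [0.0067, 0.0017, 0.0035] -0.0009 yaw now 3.139
```

drive_tool(plan=[[[0, 0, 0, 0], [0, 0, 0, 0], [0, 0, 0, 0], [0, 0, 0, 0], [0, 0, -0.1, 0], [0, 0, -0.15, 0.04], [-0.1, 0, -0.15, 0.08], [-0.2, 0, -0.15, 0.12], [-0.243, 0, -0.15, 0.16], [-0.243, 0, -0.15, 0.2], [-0.243, 0, -0.15, 0.24], [-0.243, 0, -0.15, 0.28]]], jaw=0)

```text
time_s: 6.28
eef_pos: [0.5743, -0.1371, 0.1215]
eef_rot: [-0.0, 0.428, 0.904, -0.0]
wrist_force: [0.5, -0.6, 0.3]
opening: 0.997
grasp_force: 0.0
```

Run:
```python
from h import *
o=ctrl.get_obs();print(o['eef_pos'],o['wrist_force'],o['opening'],o['q'])
to(.575,-.134,.061,np.radians(63))
```

```text
[ 0.57434853 -0.13712193  0.12150506] [ 0.45131485 -0.57483971  0.25977168] 0.9971504213591024 [-4.35075689e-01  3.33150584e-01  1.65589800e+00 -2.45439055e-04
  1.15282333e+00 -1.12218212e+00]
row [0.005, 0.0063, 0.1513] 0.3687 yaw now 2.258
```

drive_tool(plan=[[[0.005, 0.006, 0, 0.04], [0.005, 0.006, 0, 0.08], [0.005, 0.006, 0, 0.12], [0.005, 0.006, 0, 0.16], [0.005, 0.006, 0, 0.2], [0.005, 0.006, 0, 0.24], [0.005, 0.006, 0, 0.28], [0.005, 0.006, 0.02, 0.32], [0.005, 0.006, 0.06, 0.36], [0.005, 0.006, 0.11, 0.367], [0.005, 0.006, 0.15, 0.367], [0.005, 0.006, 0.15, 0.367]]])

```text
time_s: 7.28
eef_pos: [0.5721, -0.1331, 0.0583]
eef_rot: [-0.002, 0.85, 0.527, -0.002]
wrist_force: [-0.7, 1.1, -0.8]
opening: 0.998
grasp_force: 0.0
```

Run:
```python
from h import *
o=ctrl.get_obs();print(o['eef_pos'],o['wrist_force'],o['opening'],o['q'])
to(.575,-.134,.061,np.radians(63))
```

```text
[ 0.57213184 -0.13312298  0.05826413] [-0.74181246  1.14079423 -0.75982104] 0.9984421590734865 [-4.30405691e-01  4.20279324e-01  1.68662337e+00 -2.38724232e-04
  1.04077887e+00  2.98452314e-02]
row [0.0012, 0.0074, -0.0069] 0.0035 yaw now 1.111
```

drive_tool(plan=[[[0.001, 0.007, -0.008, 0.003], [0.001, 0.007, -0.008, 0.003], [0.001, 0.007, -0.008, 0.003], [0.001, 0.007, -0.008, 0.003], [0.001, 0.007, -0.008, 0.003], [0.001, 0.007, -0.008, 0.003], [0.001, 0.007, -0.008, 0.003], [0.001, 0.007, -0.008, 0.003]]], jaw=1)

```text
time_s: 7.95
eef_pos: [0.5766, -0.1343, 0.0657]
eef_rot: [-0.001, 0.852, 0.524, -0.001]
wrist_force: [-5.6, 3.0, 8.3]
opening: 0.096
grasp_force: 59.9
```

Run:
```python
from h import *
o=ctrl.get_obs();print(o['eef_pos'],o['wrist_force'],o['torque'],o['opening'],o['grasp_force'])
to(.575,-.134,.061,np.pi)
```

```text
[ 0.57664648 -0.13432028  0.06571994] [-5.55835257  2.97816337  8.26954331] [0.37208497 0.96787292 0.05076836] 0.09597529626310615 59.90845263004303
row [-0.0011, -0.004, 0.0118] -0.6492 yaw now 1.102
```

drive_tool(plan=[[[0, 0, -0.003, -0.04], [0, 0, -0.003, -0.08], [0, 0, -0.003, -0.12], [0, 0, -0.003, -0.16], [0, 0, -0.003, -0.2], [0, 0, -0.003, -0.24], [0, 0, -0.003, -0.28], [0, 0, -0.003, -0.32], [0, 0, -0.003, -0.36], [0, 0, -0.003, -0.38], [0, 0, -0.003, -0.38]]])

```text
time_s: 8.87
eef_pos: [0.5764, -0.1343, 0.0658]
eef_rot: [-0.001, 0.409, 0.912, -0.0]
wrist_force: [-3.7, 1.8, 1.4]
opening: 0.102
grasp_force: 59.7
```

Run:
```python
from h import *
o=ctrl.get_obs();print(o['eef_pos'],o['wrist_force'],o['torque'],o['opening'],o['grasp_force'])
to(.575,-.134,.061,np.pi)
```

```text
[ 0.57638786 -0.13425329  0.06579172] [-3.66692245  1.7869268   1.38303352] [0.23740179 0.58243613 0.03968834] 0.10199689348857495 59.73048806190491
row [0.0028, -0.0022, 0.012] -0.2685 yaw now 2.298
```

drive_tool(plan=[[[0, 0, 0, -0.04], [0, 0, 0, -0.08], [0, 0, 0, -0.12], [0, 0, 0, -0.16], [0, 0, 0, -0.2], [0, 0, 0, -0.24], [0, 0, 0, -0.268], [0, 0, 0, -0.269], [0, 0, 0, -0.269], [0, 0, 0, -0.269]]])

```text
time_s: 9.7
eef_pos: [0.5763, -0.1344, 0.0658]
eef_rot: [-0.001, 0.003, 1.0, 0.0]
wrist_force: [-5.9, 0.8, 2.1]
opening: 0.1
grasp_force: 59.9
```

Run:
```python
from h import *
o=ctrl.get_obs();print(o['eef_pos'],o['wrist_force'],o['torque'],o['opening'],o['grasp_force'])
to(.575,-.134,.061,np.pi)
to(.525,.096,.14,np.radians(57))
```

```text
[ 0.57631435 -0.13438229  0.06575641] [-5.88745002  0.77895716  2.05013904] [0.27191492 0.89400768 0.02218966] 0.09981741118486183 59.875595569610596
row [0.0033, 0.0009, 0.0119] -0.0018 yaw now 3.136
row [0.1321, 0.5753, -0.1849] 0.6815 yaw now 3.136
```

drive_tool(plan=[[[0, 0, 0, 0], [0, 0, 0, 0], [0, 0, 0, 0], [0, 0, 0, 0], [0, 0, -0.1, 0], [0, 0, -0.185, 0.04], [0.02, 0.1, -0.185, 0.08], [0.04, 0.2, -0.185, 0.12], [0.06, 0.3, -0.185, 0.16], [0.08, 0.4, -0.185, 0.2], [0.1, 0.5, -0.185, 0.24], [0.132, 0.575, -0.185, 0.28]]], jaw=0)

```text
time_s: 10.7
eef_pos: [0.526, 0.0955, 0.1408]
eef_rot: [0.001, 0.412, 0.911, 0.001]
wrist_force: [0.5, -0.4, 0.3]
opening: 1.004
grasp_force: 0.0
```

Run:
```python
from h import *
o=ctrl.get_obs();print(o['eef_pos'],o['wrist_force'],o['opening'],o['q'])
to(.525,.0955,.062,np.radians(56.8))
```

```text
[0.52602182 0.09554447 0.14075559] [ 0.46935494 -0.44094959  0.29876646] 1.0035753199557043 [-4.26760663e-02  1.91093033e-01  1.79077855e+00  3.39732293e-04
  1.15731935e+00 -7.64479212e-01]
row [0.0019, -0.0024, 0.1969] 0.4142 yaw now 2.292
```

drive_tool(plan=[[[0.002, -0.002, 0, 0.04], [0.002, -0.002, 0, 0.08], [0.002, -0.002, 0, 0.12], [0.002, -0.002, 0, 0.16], [0.002, -0.002, 0, 0.2], [0.002, -0.002, 0, 0.24], [0.002, -0.002, 0, 0.28], [0.002, -0.002, 0, 0.32], [0.002, -0.002, 0.05, 0.36], [0.002, -0.002, 0.1, 0.4], [0.002, -0.002, 0.15, 0.411], [0.002, -0.002, 0.19, 0.411]]])

```text
time_s: 11.7
eef_pos: [0.5244, 0.0938, 0.0631]
eef_rot: [0.0, 0.877, 0.481, 0.0]
wrist_force: [-1.1, -0.6, -0.2]
opening: 0.997
grasp_force: 0.0
```

Run:
```python
from h import *
o=ctrl.get_obs();print(o['eef_pos'],o['wrist_force'],o['opening'],o['q'])
to(.525,.0955,.062,np.radians(56.8))
```

```text
[0.52436607 0.09376307 0.0630781 ] [-1.05086819 -0.57144862 -0.24905545] 0.9971835870710918 [-4.60701411e-02  3.06088428e-01  1.83375475e+00  4.71268067e-05
  1.00144957e+00  5.20267396e-01]
row [0.0045, -0.001, 0.0027] 0.0042 yaw now 1.004
```

drive_tool(plan=[[[0.004, -0.001, 0.001, 0.003], [0.004, -0.001, 0.001, 0.003], [0.004, -0.001, 0.001, 0.003], [0.004, -0.001, 0.001, 0.003], [0.004, -0.001, 0.001, 0.003], [0.004, -0.001, 0.001, 0.003], [0.004, -0.001, 0.001, 0.003], [0.004, -0.001, 0.001, 0.003]]], jaw=1)

```text
time_s: 12.37
eef_pos: [0.5258, 0.0952, 0.0649]
eef_rot: [0.001, 0.878, 0.479, 0.001]
wrist_force: [-1.5, -0.6, 6.4]
opening: 0.1
grasp_force: 62.0
```

Run:
```python
from h import *
o=ctrl.get_obs();print(o['eef_pos'],o['wrist_force'],o['torque'],o['opening'],o['grasp_force'])
to(.525,.096,.061,np.pi)
```

```text
[0.52580289 0.0952165  0.06485561] [-1.47452748 -0.63831855  6.36003957] [-0.07622563  0.14688325 -0.10655337] 0.09969073917124452 61.98215961456299
row [0.0006, -0.0028, 0.0096] -0.6821 yaw now 0.999
```

drive_tool(plan=[[[0, 0, -0.003, -0.04], [0, 0, -0.003, -0.08], [0, 0, -0.003, -0.12], [0, 0, -0.003, -0.16], [0, 0, -0.003, -0.2], [0, 0, -0.003, -0.24], [0, 0, -0.003, -0.28], [0, 0, -0.003, -0.32], [0, 0, -0.003, -0.36], [0, 0, -0.003, -0.38], [0, 0, -0.003, -0.38]]])

```text
time_s: 13.28
eef_pos: [0.5262, 0.0952, 0.065]
eef_rot: [0.001, 0.455, 0.89, 0.001]
wrist_force: [4.5, 0.1, -5.4]
opening: 0.095
grasp_force: 60.5
```

Run:
```python
from h import *
o=ctrl.get_obs();print(o['eef_pos'],o['wrist_force'],o['torque'],o['opening'],o['grasp_force'])
to(.525,.096,.061,np.pi)
```

```text
[0.52615015 0.09519112 0.06495473] [ 4.5080069   0.1135524  -5.37790839] [ 0.03673539 -0.82268509  0.01483019] 0.09502577122534009 60.51252722740173
row [0.0033, -0.0012, 0.0099] -0.301 yaw now 2.196
```

drive_tool(plan=[[[0, 0, 0, -0.04], [0, 0, 0, -0.08], [0, 0, 0, -0.12], [0, 0, 0, -0.16], [0, 0, 0, -0.2], [0, 0, 0, -0.24], [0, 0, 0, -0.28], [0, 0, 0, -0.302], [0, 0, 0, -0.302], [0, 0, 0, -0.302], [0, 0, 0, -0.302]]])

```text
time_s: 14.2
eef_pos: [0.5263, 0.0955, 0.0649]
eef_rot: [0.002, 0.0, 1.0, 0.0]
wrist_force: [5.8, 1.4, -7.3]
opening: 0.095
grasp_force: 60.4
```

Run:
```python
from h import *
o=ctrl.get_obs();print(o['eef_pos'],o['wrist_force'],o['torque'],o['opening'],o['grasp_force'])
to(.525,.04,.3,np.pi/2)
```

```text
[0.52628051 0.09549509 0.06493773] [ 5.84579474  1.41036417 -7.34072719] [ 0.24647004 -0.95729394  0.11528153] 0.09452100343053065 60.4136860370636
row [0.0012, -0.1384, -0.5877] 0.4998 yaw now 3.141
```

drive_tool(plan=[[[0, 0, 0, 0], [0, 0, 0, 0], [0, 0, 0, 0], [0, 0, 0, 0], [0, 0, -0.1, 0], [0, -0.02, -0.2, 0.04], [0, -0.04, -0.3, 0.08], [0, -0.06, -0.4, 0.12], [0, -0.08, -0.5, 0.16], [0, -0.138, -0.588, 0.2], [0, -0.138, -0.588, 0.24], [0, -0.138, -0.588, 0.28]]], jaw=0)

```text
time_s: 15.2
eef_pos: [0.5263, 0.0389, 0.3038]
eef_rot: [0.003, 0.427, 0.904, 0.001]
wrist_force: [-0.7, 0.5, -0.4]
opening: 1.002
grasp_force: 0.0
```

drive_tool(plan=[[[0, 0, 0, 0.04], [0, 0, 0, 0.08], [0, 0, 0, 0.12], [0, 0, 0, 0.16], [0, 0, 0, 0.2], [0, 0, 0, 0.22], [0, 0, 0, 0.22], [0, 0, 0, 0.22]]])

```text
time_s: 15.87
eef_pos: [0.5247, 0.0401, 0.3001]
eef_rot: [-0.0, 0.705, 0.709, -0.0]
wrist_force: [-0.8, 1.0, 0.3]
opening: 0.999
grasp_force: 0.0
```

Run:
```python
from h import *
im,d,P=wrist('w2');z=P[...,2]
for c in [(.475,-.134),(.575,-.134),(.525,.096),(.525,-.019)]:
    m=(z>.066)&(z<.09)&(np.hypot(P[...,0]-c[0],P[...,1]-c[1])<.05)
    p=P[m];print('w',c,len(p),*rect(p[:,:2]) if len(p) else '')
m=(im.max(2)<40)&(z<.015)&(z>-.01)&(P[...,1]>.1)
m=cv2.morphologyEx(m.astype(np.uint8),cv2.MORPH_OPEN,np.ones((5,5)))>0
print('mat?',*rect(P[m][:,:2]))
to(.525,-.019,.12,np.pi/2)
# mat by colour from scene cams
for n in ['scene','side']:
  P=world(np.load(f'pics/{n}0.npy'),ctrl.camera_info(n));i=cv2.imread(f'pics/{n}0.png')
  m=(i.max(2)<45)&(abs(P[...,0]-.54)<.17)&(abs(P[...,1]-.33)<.17)&(abs(P[...,2]-.004)<.01)
  m=cv2.morphologyEx(m.astype(np.uint8),cv2.MORPH_OPEN,np.ones((3,3)))>0
  print(n,m.sum(),*rect(P[m][:,:2]),np.nanmedian(P[m][:,2]) )
  z=P[...,2]
  m=(z>.039)&(z<.05)&(np.hypot(P[...,0]-.495,P[...,1]+.36)<.15)
  p=P[m][:,:2];print(' scrap rim',len(p),*rect(p),np.round(np.percentile(p,[1,99],axis=0)*1000))
```

```text
w (0.475, -0.134) 462 [ 475.4 -134.3] [40.  11.5] 0.61
w (0.575, -0.134) 464 [ 575.3 -134.1] [11.4 39.7] 88.11
w (0.525, 0.096) 445 [524.8  95.4] [39.1  9.7] 0.39
w (0.525, -0.019) 995 [525.2 -18.8] [13.9 79.2] 0.14
mat? [0. 0.] [0. 0.] 0.0
row [-0.1478, -0.0004, 0.4503] 0.0021 yaw now 1.577
scene 0 [0. 0.] [0. 0.] 0.0 nan
 scrap rim 926 [ 493.3 -367.8] [181.7 162.4] 16.19 [[ 391. -466.]
 [ 598. -272.]]
side 203 [531.8 341.9] [230.  230.1] 86.98 0.004556248549378116
 scrap rim 1266 [ 492.1 -365.9] [181.3 161.4] 15.74 [[ 388. -464.]
 [ 595. -270.]]
  return np.nanmean(a, axis, out=out, keepdims=keepdims)
```

View pics/w2.png

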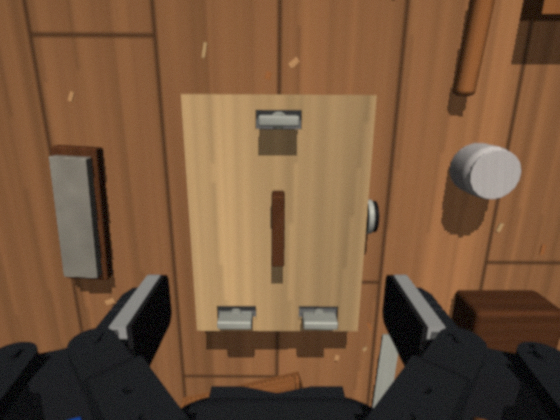

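All wings now lie along x (aligned with their slots). I'll check what is near the mat, then grip the bar.

Run:
```python
from h import *
for n in ['scene','side']:
  P=world(np.load(f'pics/{n}0.npy'),ctrl.camera_info(n))
  m=(P[...,2]>.03)&(P[...,2]<.15)&(P[...,1]>.43)&(P[...,1]<.75)&(P[...,0]>.35)&(P[...,0]<.8)
  print(n,np.round(np.percentile(P[m],[1,99],axis=0)*1000))
```

```text
scene [[352. 461.  30.]
 [798. 745.  75.]]
side [[353. 463.  30.]
 [798. 748.  75.]]
```

drive_tool(plan=[[[-0.148, 0, 0.1, 0], [-0.148, 0, 0.2, 0], [-0.148, 0, 0.3, 0], [-0.148, 0, 0.4, 0], [-0.148, 0, 0.5, 0], [-0.148, 0, 0.56, 0], [-0.148, 0, 0.604, 0.002], [-0.148, 0, 0.604, 0.002], [-0.148, 0, 0.604, 0.002]]])

```text
time_s: 16.67
eef_pos: [0.5245, -0.019, 0.0579]
eef_rot: [-0.001, 0.707, 0.707, -0.001]
wrist_force: [-0.2, -0.6, -0.2]
opening: 1.003
grasp_force: 0.0
```

drive_tool(plan=[[[0, 0, 0, 0], [0, 0, 0, 0], [0, 0, 0, 0], [0, 0, 0, 0], [0, 0, 0, 0], [0, 0, 0, 0], [0, 0, 0, 0], [0, 0, 0, 0]]], jaw=1)

```text
time_s: 17.33
eef_pos: [0.5258, -0.0192, 0.0594]
eef_rot: [0.001, 0.708, 0.706, 0.0]
wrist_force: [-1.3, -0.5, 6.2]
opening: 0.148
grasp_force: 59.9
```

Run:
```python
from h import *
o=ctrl.get_obs();print(o['eef_pos'],o['wrist_force'],o['torque'],o['opening'],o['grasp_force'])
to(.53,.34,.2,np.pi/2)
```

```text
[ 0.52575119 -0.01919991  0.05936439] [-1.32648776 -0.50777119  6.19132182] [0.03198148 0.19750852 0.11007007] 0.1480009962203591 59.881948828697205
row [0.8979, 0.0094, -0.3519] -0.0006 yaw now 1.569
```

drive_tool(plan=[[[0, 0, -0.04, 0], [0, 0, -0.08, 0], [0, 0, -0.12, 0], [0, 0, -0.16, 0], [0, 0, -0.2, 0], [0, 0, -0.25, 0], [0, 0, -0.3, 0], [0, 0, -0.36, 0], [0, 0, -0.36, 0], [0, 0, -0.36, 0]]])

```text
time_s: 18.17
eef_pos: [0.5255, -0.0192, 0.2027]
eef_rot: [0.001, 0.708, 0.706, 0.0]
wrist_force: [-0.8, 1.4, -4.6]
opening: 0.15
grasp_force: 59.4
```

Run:
```python
from h import *
o=ctrl.get_obs();print(o['eef_pos'],o['wrist_force'],o['torque'],o['opening'],o['grasp_force'],o['q'])
for n in ['scene','side']:
  P=world(np.load(f'pics/{n}0.npy'),ctrl.camera_info(n))
  m=(P[...,2]>.012)&(P[...,2]<.15)&(P[...,1]>.40)&(P[...,1]<.75)&(P[...,0]>.3)&(P[...,0]<.8)
  for x in np.arange(.3,.8,.05):
    k=m&(abs(P[...,0]-x)<.025)
    print(n,round(x,2),np.round(np.percentile(P[k][:,1],[1,99]),3) if k.sum()>5 else 0,end='; ')
im,d=ctrl.camera('side');cv2.imwrite('pics/s3.png',im[:,:,::-1])
```

```text
[ 0.52549491 -0.01917894  0.20265513] [-0.82554076  1.36314875 -4.64178864] [-0.00159079  0.03313965  0.01429337] 0.14958610040447384 59.36360478401184 [-2.62423416e-01  9.78954430e-02  1.76054396e+00  8.10661124e-06
  1.28144690e+00 -2.60402798e-01]
scene 0.3 [0.578 0.744]; scene 0.35 [0.579 0.743]; scene 0.4 [0.58  0.744]; scene 0.45 [0.578 0.745]; scene 0.5 [0.577 0.746]; scene 0.55 [0.577 0.744]; scene 0.6 [0.58  0.743]; scene 0.65 0; scene 0.7 0; scene 0.75 0; side 0.3 [0.58  0.745]; side 0.35 [0.581 0.746]; side 0.4 [0.58  0.747]; side 0.45 [0.58  0.744]; side 0.5 [0.58  0.746]; side 0.55 [0.58  0.747]; side 0.6 [0.583 0.747]; side 0.65 0; side 0.7 0; side 0.75 0;
```

View pics/s3.png

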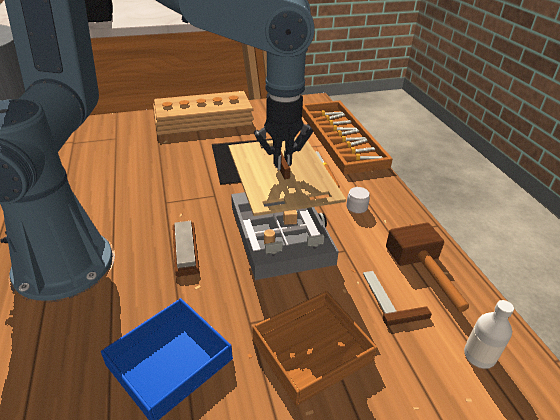

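drive_tool(plan=[[[0.04, 0.002, 0, 0], [0.1, 0.004, 0, 0], [0.18, 0.006, 0, 0], [0.26, 0.008, 0, 0], [0.34, 0.01, 0, 0], [0.42, 0.012, 0, 0], [0.5, 0.016, 0, 0], [0.58, 0.016, 0, 0], [0.66, 0.016, 0, 0], [0.74, 0.016, 0, 0], [0.82, 0.016, 0, 0], [0.9, 0.016, 0, 0]]])

```text
time_s: 19.22
eef_pos: [0.5305, 0.3419, 0.1989]
eef_rot: [-0.001, 0.708, 0.706, -0.002]
wrist_force: [0.6, -0.1, -5.2]
opening: 0.144
grasp_force: 59.2
```

drive_tool(plan=[[[0, 0, 0.04, 0], [0, 0, 0.1, 0], [0, 0, 0.18, 0], [0, 0, 0.26, 0], [0, 0, 0.32, 0], [0, 0, 0.37, 0], [0, 0, 0.4, 0], [0, 0, 0.42, 0], [0, 0, 0.43, 0], [0, 0, 0.44, 0], [0, 0, 0.44, 0]]])

```text
time_s: 20.13
eef_pos: [0.5326, 0.341, 0.0266]
eef_rot: [0.0, 0.708, 0.706, 0.0]
wrist_force: [-0.4, -0.1, -3.7]
opening: 0.148
grasp_force: 59.2
```

Run:
```python
from h import *
o=ctrl.get_obs();print(o['eef_pos'],o['wrist_force'],o['torque'],o['opening'],o['grasp_force'],o['q'])
to(.532,.341,.0185,np.pi/2)
```

```text
[0.53255654 0.34096068 0.02655178] [-0.4429869  -0.10288475 -3.69347886] [0.02423923 0.02434488 0.0109241 ] 0.14761426207361042 59.184449315071106 [ 3.82115708e-01  5.46349107e-01  1.57583101e+00 -4.48991260e-05
  1.01894392e+00  3.84205709e-01]
row [0.0001, -0.0014, 0.0201] -0.0007 yaw now 1.569
```

Lower the last 8 mm, release, and retreat.

drive_tool(plan=[[[0, 0, 0.008, 0], [0, 0, 0.014, 0], [0, 0, 0.019, 0], [0, 0, 0.019, 0], [0, 0, 0.019, 0]]])

```text
time_s: 20.55
eef_pos: [0.5323, 0.3409, 0.019]
eef_rot: [0.0, 0.708, 0.706, 0.0]
wrist_force: [0.5, 0.5, -4.3]
opening: 0.15
grasp_force: 59.3
```

drive_tool(plan=[[[0, 0, 0, 0], [0, 0, 0, 0], [0, 0, 0, 0], [0, 0, 0, 0], [0, 0, -0.05, 0], [0, 0, -0.15, 0], [0, 0, -0.25, 0], [0, 0, -0.35, 0], [0, 0, -0.45, 0], [0, 0, -0.55, 0], [0, 0, -0.65, 0], [0, 0, -0.7, 0]]], jaw=0)

```text
time_s: 21.55
eef_pos: [0.5339, 0.3416, 0.3059]
eef_rot: [0.002, 0.708, 0.706, 0.004]
wrist_force: [0.8, -0.3, 0.2]
opening: 0.999
grasp_force: 0.0
```

Run:
```python
from h import *
print(tool()[:3,3])
to(.525,.04,.3,np.pi/2)
```

```text
[0.53388874 0.34163068 0.30593059]
row [-0.7542, -0.0209, 0.0122] -0.0006 yaw now 1.569
```

drive_tool(plan=[[[-0.1, 0, 0, 0], [-0.2, 0, 0, 0], [-0.3, -0.02, 0, 0], [-0.4, -0.02, 0, 0], [-0.5, -0.02, 0, 0], [-0.6, -0.02, 0, 0], [-0.7, -0.02, 0, 0], [-0.76, -0.02, 0, 0], [-0.76, -0.02, 0, 0], [-0.76, -0.02, 0, 0], [-0.76, -0.02, 0, 0]]])

```text
time_s: 22.47
eef_pos: [0.5237, 0.0373, 0.2992]
eef_rot: [0.0, 0.708, 0.706, 0.0]
wrist_force: [-0.0, 0.4, 0.4]
opening: 1.002
grasp_force: 0.0
```

```bash
cat > look.py <<'E'
from h import *
import sys
im,d,P=wrist(sys.argv[1]);z=P[...,2];x=P[...,0]-.525;y=P[...,1]+.019
m=(abs(x)<.09)&(abs(y)<.088)&(z>.022)&(z<.08)
m=cv2.morphologyEx(m.astype(np.uint8),cv2.MORPH_OPEN,np.ones((3,3)))
n,l,s,c=cv2.connectedComponentsWithStats(m)
for i in range(1,n):
    if s[i,4]<60: continue
    p=P[l==i];zt=np.percentile(p[:,2],95);q=p[p[:,2]>zt-.005]
    print(s[i,4],c[i].round(),'ztop',round(zt,3),'rect',*rect(q[:,:2]))
E
python3 look.py w4;python3 - <<'E'
from h import *
print(tool()[:3,3],ctrl.get_obs()['q'])
n='scene';im,d=ctrl.camera(n);P=world(d,ctrl.camera_info(n));z=P[...,2]
m=(z>.03)&(z<.06)&(abs(P[...,0]-.532)<.1)&(abs(P[...,1]-.341)<.1)
print('grip',*rect(P[m][:,:2]));m=(abs(P[...,0]-.532)<.08)&(abs(P[...,1]-.341)<.12)&(z<.03);print('cover top z',np.nanpercentile(z[m],[5,50,95]))
E
```

```text
704 [310. 188.] ztop 0.041 rect [561.   14.7] [24.4 34.2] 82.2
487 [247. 242.] ztop 0.041 rect [487.4 -52.3] [27.2 26.4] 88.83
[0.52365492 0.0378365  0.29908693] [-1.54457176e-01  1.67612921e-02  1.64830719e+00  4.63365247e-04
  1.47624690e+00 -1.53268089e-01]
grip [533.2 337.5] [82.5 15.2] 89.27
cover top z [0.00742931 0.01219279 0.01557282]
```

View pics/w4.png

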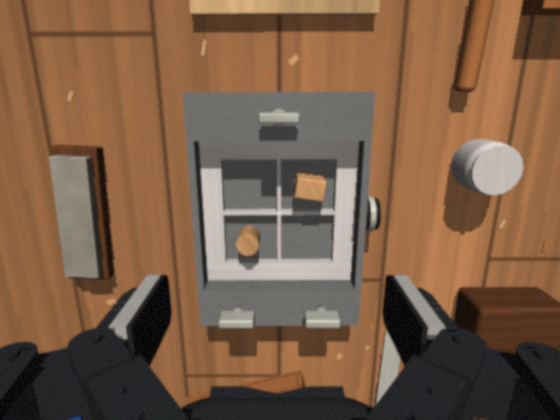

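Two offcuts are left in the trap: block a at pixel (310,188), which is world (561,15) mm with its long side at -8°, and dowel c at (247,242), world (487,-52). The other two compartments are empty. The cover lies on the mat, centred.

drive_tool(plan=[[[0, 0, 0.1, 0.04], [0, 0, 0.2, 0.08], [0, 0, 0.3, 0.12], [0, 0, 0.4, 0.16], [0, 0, 0.4, 0.2], [0, 0, 0.4, 0.24], [0, 0, 0.4, 0.28], [0, 0, 0.4, 0.32], [0, 0, 0.4, 0.36], [0, 0, 0.4, 0.4], [0, 0, 0.4, 0.44], [0, 0, 0.4, 0.48]]], jaw=0.45)

```text
time_s: 23.57
eef_pos: [0.5237, 0.0384, 0.1389]
eef_rot: [-0.0, 0.999, 0.032, -0.0]
wrist_force: [-0.8, 0.6, -0.1]
opening: 0.556
grasp_force: 0.0
```

Run:
```python
from h import *
o=ctrl.get_obs();print(o['eef_pos'],o['opening'])
to(.561,.0147,.022,np.radians(-7.8))
```

```text
[0.52367492 0.03842146 0.13888494] 0.5560541862616715
row [0.0893, 0.0653, 0.2922] 0.064 yaw now 0.065
```

drive_tool(plan=[[[0.05, 0.03, 0.02, 0.04], [0.089, 0.065, 0.04, 0.062], [0.089, 0.065, 0.1, 0.062], [0.089, 0.065, 0.16, 0.062], [0.089, 0.065, 0.22, 0.062], [0.089, 0.065, 0.27, 0.062], [0.089, 0.065, 0.29, 0.062], [0.089, 0.065, 0.29, 0.062]]])

```text
time_s: 24.23
eef_pos: [0.5591, 0.0149, 0.0207]
eef_rot: [-0.0, 0.998, -0.062, -0.002]
wrist_force: [0.2, 0.5, 0.5]
opening: 0.551
grasp_force: 0.0
```

drive_tool(plan=[[[0, 0, 0, 0], [0, 0, 0, 0], [0, 0, 0, 0], [0, 0, 0, 0], [0, 0, 0, 0], [0, 0, 0, 0]]], jaw=1)

```text
time_s: 24.73
eef_pos: [0.5623, 0.0134, 0.0245]
eef_rot: [0.0, 0.998, -0.063, 0.002]
wrist_force: [0.4, 1.0, 6.7]
opening: 0.261
grasp_force: 61.4
```

drive_tool(plan=[[[0, 0, -0.04, 0], [0, 0, -0.12, 0], [0, 0, -0.2, 0], [0, 0, -0.28, 0], [0, 0, -0.36, 0], [0, 0, -0.36, 0]]])

```text
time_s: 25.23
eef_pos: [0.5652, 0.0126, 0.1747]
eef_rot: [0.001, 0.998, -0.063, 0.006]
wrist_force: [1.9, -0.9, 0.7]
opening: 0.262
grasp_force: 60.6
```

Run:
```python
from h import *
o=ctrl.get_obs();print(o['eef_pos'],o['opening'],o['grasp_force'],o['q'])
c,s=np.cos(np.radians(16)),np.sin(np.radians(16))
to(.4927+.042*c,-.367+.042*s,.12,np.radians(16))
to(.4927+.042*c,-.367+.042*s,.026,np.radians(16))
```

```text
[0.56515475 0.01262694 0.17466069] 0.2622248952560616 60.55893659591675 [-1.87541941e-01  2.07965298e-01  1.69504334e+00 -8.15143827e-05
  1.22625477e+00  1.50924429e+00]
row [0.0343, 0.9228, 0.1379] -0.129 yaw now -0.126
row [0.0314, 0.9226, 0.3728] -0.129 yaw now -0.126
```

drive_tool(plan=[[[0, 0.08, 0, -0.02], [0, 0.17, 0, -0.04], [0.01, 0.26, 0, -0.06], [0.01, 0.35, 0, -0.08], [0.02, 0.44, 0, -0.1], [0.02, 0.53, 0, -0.129], [0.03, 0.62, 0, -0.129], [0.03, 0.71, 0, -0.129], [0.034, 0.8, 0, -0.129], [0.034, 0.88, 0.03, -0.129], [0.034, 0.923, 0.08, -0.129], [0.034, 0.923, 0.138, -0.129]]])

```text
time_s: 26.23
eef_pos: [0.5277, -0.36, 0.1126]
eef_rot: [0.002, 0.991, 0.137, 0.001]
wrist_force: [0.2, 0.6, 0.2]
opening: 0.263
grasp_force: 60.6
```

Run:
```python
from h import *
o=ctrl.get_obs();print(o['eef_pos'],o['opening'],o['grasp_force'],o['q'])
c,s=np.cos(np.radians(16)),np.sin(np.radians(16))
to(.4927+.042*c,-.367+.042*s,.027,np.radians(16))
```

```text
[ 0.52773795 -0.35999062  0.11255432] 0.26318929187674894 60.56973338127136 [-7.83505509e-01  4.37331071e-01  1.53301721e+00 -1.27239131e-03
  1.16610584e+00  5.12738747e-01]
row [0.0156, -0.0084, 0.2139] -0.0013 yaw now 0.275
```

drive_tool(plan=[[[0.005, -0.003, 0.05, 0], [0.005, -0.003, 0.11, 0], [0.005, -0.003, 0.16, 0], [0.005, -0.003, 0.19, 0], [0.005, -0.003, 0.21, 0], [0.005, -0.003, 0.21, 0]]])

```text
time_s: 26.73
eef_pos: [0.5287, -0.3521, 0.0259]
eef_rot: [-0.001, 0.99, 0.139, -0.001]
wrist_force: [-0.1, -0.1, 0.1]
opening: 0.268
grasp_force: 60.6
```

drive_tool(plan=[[[0, 0, 0, 0], [0, 0, 0, 0], [0, 0, 0, 0], [0, 0, 0, 0], [0, 0, -0.06, 0], [0, 0, -0.14, 0], [0, 0, -0.24, 0], [0, 0, -0.34, 0], [0, 0, -0.34, 0]]], jaw=0.45)

```text
time_s: 27.48
eef_pos: [0.5338, -0.3566, 0.1746]
eef_rot: [0.006, 0.99, 0.139, 0.005]
wrist_force: [1.8, -0.3, 1.8]
opening: 0.548
grasp_force: 0.0
```

Run:
```python
from h import *
o=ctrl.get_obs();print(o['eef_pos'],o['opening'],o['grasp_force'])
n='side';im,d=ctrl.camera(n);P=world(d,ctrl.camera_info(n));z=P[...,2]
cv2.imwrite('pics/s5.png',im[:,:,::-1])
for c in [(.561,.0147),(.4874,-.0523),(.533,-.355)]:
    m=(z>.024)&(z<.043)&(np.hypot(P[...,0]-c[0],P[...,1]-c[1])<.035);p=P[m];print(c,len(p),np.round(np.median(p,0)*1000) if len(p) else '')
to(.4874,-.0523,.15,0.)
```

```text
[ 0.53380041 -0.35657931  0.17460765] 0.5479039848857521 0.0
(0.561, 0.0147) 0 
(0.4874, -0.0523) 119 [486. -58.  39.]
(0.533, -0.355) 264 [ 526. -356.   39.]
row [0.1002, -0.7605, 0.0445] 0.089 yaw now 0.279
```

Block a is in the tray and the dowel hasn't moved. Next, the dowel.

drive_tool(plan=[[[0.01, -0.08, 0, 0.02], [0.02, -0.17, 0, 0.04], [0.03, -0.26, 0, 0.06], [0.04, -0.35, 0, 0.08], [0.05, -0.44, 0, 0.089], [0.06, -0.53, 0, 0.089], [0.08, -0.62, 0, 0.089], [0.1, -0.7, 0, 0.089], [0.1, -0.76, 0.03, 0.089], [0.1, -0.76, 0.04, 0.089], [0.1, -0.76, 0.04, 0.089]]])

```text
time_s: 28.45
eef_pos: [0.4828, -0.0481, 0.1461]
eef_rot: [-0.0, 1.0, 0.001, -0.001]
wrist_force: [-0.1, -0.7, -0.7]
opening: 0.55
grasp_force: 0.0
```

Run:
```python
from h import *
im,d,P=wrist();z=P[...,2]
m=(z>.034)&(z<.045)&(np.hypot(P[...,0]-.4874,P[...,1]+.0523)<.03);print(*rect(P[m][:,:2]),ctrl.get_obs()['eef_pos'])
to(.4874,-.0523,.022,0.)
```

```text
[487.6 -52.1] [27.4 27.1] 8.93 [ 0.48370816 -0.04930444  0.14695594]
row [0.0096, 0.0075, 0.3124] 0.0003 yaw now 0.001
```

drive_tool(plan=[[[0.009, 0.006, 0.05, 0], [0.009, 0.006, 0.13, 0], [0.009, 0.006, 0.2, 0], [0.009, 0.006, 0.26, 0], [0.009, 0.006, 0.3, 0], [0.009, 0.006, 0.312, 0], [0.009, 0.006, 0.312, 0]]])

```text
time_s: 29.08
eef_pos: [0.4872, -0.0529, 0.0218]
eef_rot: [-0.0, 1.0, -0.001, -0.001]
wrist_force: [1.0, 0.7, 0.3]
opening: 0.55
grasp_force: 0.0
```

drive_tool(plan=[[[0, 0, 0, 0], [0, 0, 0, 0], [0, 0, 0, 0], [0, 0, 0, 0], [0, 0, 0, 0], [0, 0, 0, 0]]], jaw=1)

```text
time_s: 29.58
eef_pos: [0.4894, -0.0527, 0.0244]
eef_rot: [0.001, 1.0, -0.0, 0.002]
wrist_force: [-0.3, -1.6, 7.2]
opening: 0.298
grasp_force: 59.3
```

drive_tool(plan=[[[0, 0, -0.04, 0], [0, 0, -0.12, 0], [0, 0, -0.2, 0], [0, 0, -0.28, 0], [0, 0, -0.36, 0], [0, 0, -0.36, 0]]])

```text
time_s: 30.08
eef_pos: [0.4918, -0.0531, 0.174]
eef_rot: [0.002, 1.0, 0.0, 0.006]
wrist_force: [1.3, -0.8, 0.6]
opening: 0.296
grasp_force: 59.0
```

Run:
```python
from h import *
o=ctrl.get_obs();print(o['eef_pos'],o['opening'],o['grasp_force'])
c,s=np.cos(np.radians(16)),np.sin(np.radians(16))
to(.4927-.042*c,-.367-.042*s,.12,np.radians(16))
```

```text
[ 0.49181393 -0.05311377  0.17397569] 0.29639331660092894 58.99820387363434
row [-0.1004, 0.8131, 0.137] -0.0888 yaw now 0.0
```

drive_tool(plan=[[[0, 0.08, 0, -0.02], [-0.01, 0.17, 0, -0.04], [-0.02, 0.26, 0, -0.06], [-0.03, 0.35, 0, -0.08], [-0.05, 0.44, 0, -0.089], [-0.07, 0.53, 0, -0.089], [-0.09, 0.62, 0, -0.089], [-0.1, 0.71, 0, -0.089], [-0.1, 0.78, 0, -0.089], [-0.1, 0.813, 0.05, -0.089], [-0.1, 0.813, 0.137, -0.089], [-0.1, 0.813, 0.137, -0.089]]])

```text
time_s: 31.08
eef_pos: [0.4445, -0.3748, 0.1057]
eef_rot: [-0.004, 0.99, 0.138, -0.003]
wrist_force: [-1.2, 2.6, -1.2]
opening: 0.298
grasp_force: 59.1
```

Run:
```python
from h import *
o=ctrl.get_obs();print(o['eef_pos'],o['opening'],o['grasp_force'])
c,s=np.cos(np.radians(16)),np.sin(np.radians(16))
to(.4927-.042*c,-.367-.042*s,.027,np.radians(16))
```

```text
[ 0.44452856 -0.37478298  0.10571789] 0.298271581891697 59.11131262779236
row [0.0169, 0.0163, 0.1966] -0.0006 yaw now 0.277
```

drive_tool(plan=[[[0.008, 0.008, 0.05, 0], [0.008, 0.008, 0.11, 0], [0.008, 0.008, 0.16, 0], [0.008, 0.008, 0.19, 0], [0.008, 0.008, 0.21, 0], [0.008, 0.008, 0.21, 0], [0.008, 0.008, 0.21, 0], [0.008, 0.008, 0.21, 0]]])

```text
time_s: 31.75
eef_pos: [0.4525, -0.3801, 0.0296]
eef_rot: [0.001, 0.99, 0.139, 0.001]
wrist_force: [0.1, -1.5, 0.2]
opening: 0.304
grasp_force: 59.1
```

drive_tool(plan=[[[0, 0, 0, 0], [0, 0, 0, 0], [0, 0, 0, 0], [0, 0, 0, 0], [0, 0, -0.06, 0], [0, 0, -0.14, 0], [0, 0, -0.24, 0], [0, 0, -0.34, 0], [0, 0, -0.44, 0], [0, 0, -0.52, 0], [0, 0, -0.52, 0]]], jaw=0.45)

```text
time_s: 32.67
eef_pos: [0.4544, -0.3825, 0.2452]
eef_rot: [0.006, 0.99, 0.139, 0.004]
wrist_force: [0.6, -0.6, 0.9]
opening: 0.547
grasp_force: 0.0
```

Run:
```python
from h import *
print(tool()[:3,3])
im0,_=ctrl.camera('side');im1,d=ctrl.camera('scene')
cv2.imwrite('pics/s6.png',im0[:,:,::-1]);cv2.imwrite('pics/c6.png',im1[:,:,::-1])
n='scene';P=world(d,ctrl.camera_info(n));z=P[...,2]
m=(abs(P[...,0]-.532)<.11)&(abs(P[...,1]-.341)<.15)&(z>.005)&(z<.02);p=P[m];print('cover',*rect(p[:,:2]))
A=np.c_[p[:,:2],np.ones(len(p))];print(np.linalg.lstsq(A,p[:,2],rcond=None)[0])
```

```text
[ 0.45437446 -0.38251926  0.24515927]
cover [532.6 341.7] [296.9 218.6] 89.88
[-0.00116201  0.00064076  0.0122649 ]
```

View pics/s6.png

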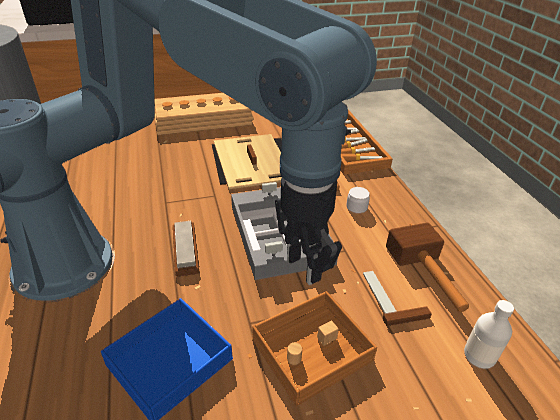

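View pics/c6.png

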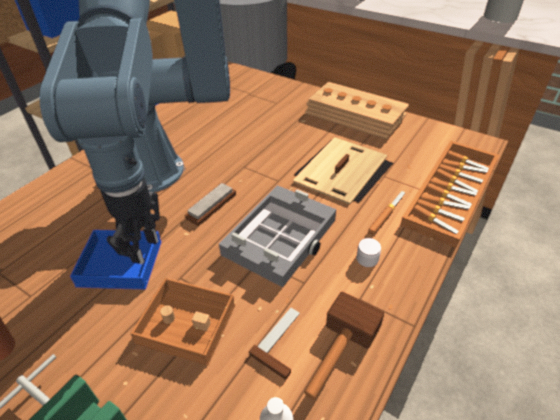

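The side view shows both offcuts standing in the brown tray at (295,352) and (328,332). The scene view shows the cover flat on the mat at (342,168), the trap empty at (278,232), and the bystanders in place. I'm handing in.

```bash
python3 -c "
from bench import ctrl
print(ctrl.hand_in())"
```

```text
the job is handed in; nothing more can be done
None
```

I handed the job in at about 33 s: all three thumbscrews are loosened, the cover is flat and centred on the mat, and the two offcuts present (block a and the dowel) are in the scrap tray. The bystanders look unmoved in the final pictures; the hand-in returned no verdict.

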